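Rock the angle gauge on the crowned stud to its red mark and hold

TASK

Pick up the pendulum angle gauge from the loose batten by the black block on its top and set it level on the crown of the humped stud that is bracketed to the bench, with the lip under its dial side flush against the stud's front face (the long face toward the robot). Then, keeping the lip flush and the base down on the crown, rock the gauge until its swinging pointer settles on the red mark, and finish while still holding it there; leave the other things on the bench undisturbed.

Things in the scene. Friction and masses are not known exactly. Their poses are not given: they have to be found in the camera images.
- grip (a point): centre of the black grip block (20 mm thick along x, 44 mm along y, 34 mm high) on top of the upright angle gauge (about 0.25 kg). The flat underside of its base lies 137 mm below; the white dial plate (120 mm wide, 8 mm thick) ends 17 mm below. Gauge axes: x from the dial face to the back (the dial faces -x, toward the robot), y along the base, z up
- gauge: the whole gauge; origin at the centre of its base's underside, 137 mm under grip, same axes. Aluminium base bar 150 mm long (y), 30 mm deep (x), 12 mm high. Along its dial-side edge a lip 4 mm thick and 120 mm long hangs 14 mm below the underside; the lip's inner face is at gauge x = -15 mm
- lip_left (a point): point on the inner face of the gauge's lip, at gauge x = -15, y = +50, z = -7 mm from the centre of the underside
- lip_right (a point): the same at y = -50 mm
- pointer (a joint): angle of the gauge's free-swinging black pointer with brass bob, a damped pendulum on a pivot 108 mm above the underside that settles in about a second: 0 when the gauge is level, positive when the tip is toward gauge +y. With the gauge turned by an angle a about its own x axis (right-hand rule) it settles at -a. Nothing can touch the pointer
- mark (a joint): angle of the red mark on the dial, same pivot, zero and sign as the pointer (positive = toward gauge +y); stiff, cannot be touched, stays where it was set, 0.17 to 0.31 rad
- pointer_tip (a point): tip of the pointer, 76 mm from the pivot
- mark_tip (a point): point on the red mark, 76 mm from the pivot; pointer tip and mark coincide when the angles agree
- stud: fixed wooden stud, 250 mm long (y), 45 mm deep (x); origin at the centre of its underside, x away from the robot at yaw 0. Top flat at 40 mm near the ends; between y = -77 and +77 mm it rises in a circular crown of radius 120 mm (axis along x) to 70 mm. Front face: x = -22.5 mm; the lip is flush with the gauge's centre at stud x = -7.5 mm and equal yaw
- crown (a point): top line of the crown at the middle of the stud, 70 mm above the bench; stud axes. The level gauge's base touches the crown here; turned by a about x it touches it along the line at stud y = -120 mm * sin(a)
- crown_axis (a point): centre of the crown's arc, 120 mm below crown
- batten: loose sawn wooden batten 36 x 300 x 22 mm, lying flat, on which the gauge stands at the start with its lip hanging over the robot-side edge; origin at the centre of its underside, y along it. It may shift
- glue: bystander: glue bottle, 58 mm across, 166 mm high; origin at its foot
- plane: bystander: small green block plane, 44 x 155 x 56 mm; origin at its underside
- can: bystander: steel can, 62 mm across, 115 mm high; origin at its foot
- tape: bystander: roll of dark tape lying flat, 55 mm across, 19 mm high; origin at its underside
- jar: bystander: large lidded jar, 92 mm across, 138 mm high; origin at its foot

How it is judged (in metres and radians):
On the way:
1. the held gauge rests level (within about 6 degrees) on the stud's crown with its lip flush against the front face (contact force between gauge and stud above 0.5 N and contact force between the fingers and gauge above 1 N and z of crown_axis in the frame of grip between -0.26 and -0.254 m and y of grip in the frame of crown between -0.09 and 0.09 m and x of lip_left in the frame of crown between -0.0255 and -0.02 m and x of lip_right in the frame of crown between -0.0255 and -0.02 m and value of joint pointer between -0.1 and 0.1 rad), for 0.2 s.
At the end, for the whole second after the job is handed in: the fingers still hold the gauge, its base rests on the crown (contact over 0.5 N, base within 3 mm of touching the arc), both ends of the lip lie within 3 mm of the stud's front face, and the pointer tip is at rest within 4 mm (3 degrees) of the red mark (contact force between gauge and stud above 0.5 N and contact force between the fingers and gauge above 1 N and z of crown_axis in the frame of grip between -0.26 and -0.254 m and y of grip in the frame of crown between -0.09 and 0.09 m and x of lip_left in the frame of crown between -0.0255 and -0.02 m and x of lip_right in the frame of crown between -0.0255 and -0.02 m and distance between pointer_tip and mark_tip below 0.004 m and velocity of joint pointer between -0.3 and 0.3 rad/s); the arm keeps its last pose, push and grip.
It fails at once if a bystander (glue bottle, block plane, steel can, tape roll, jar) is shifted by more than 20 mm or knocked over (distance of any of glue, plane, can, tape, jar from where it was at the start of the episode above 0.02 m or angle between any of glue, plane, can, tape, jar's own z axis and vertical above 0.35 rad).
It also fails if it takes over 51 s, if anything falls off the work surface, if the arm or the gripper's body presses on something with over 40 N, if the wrist force passes 120 N, or if a joint passes its speed limit or range.

ROBOT

A 6-joint arm with a two-finger parallel gripper is mounted at the origin on a cart in front of the work surface, level with it; the furniture and walls round the work are solid. World frame = base frame: x ahead of the robot, y to its left, z up, the work surface at z = 0. Lengths are in m, angles in degrees, forces in N, time in s.
With the tool pointing down it reaches from about 0.25 to 0.775 m from the base axis. Payload 4 kg.
Tool frame: the origin (TCP) lies midway between the tips of the shut fingers; the grasp point (between the pads) lies 19 mm behind it (env.grip_depth is the distance from the TCP to the grasp point, in m); x points along the fingers, y is the direction in which the jaws open and shut, and the axes are right-handed (so a half turn about x gives the same grasp; the last joint's range is limited). The gripper opens to 85 mm and grips with 20 to 120 N. Pads are 22 mm wide; open, the fingers measure 114 mm over their backs; the gripper's body (76 mm by 85 mm) begins 54 mm behind the grasp point. The pads swing forward as they close: fully open they stand 13 mm farther back than shut.
Start: joints at [-78.043, 4.996, 78.535, -0, 96.463, -5.907], TCP at [0.169, -0.523, 0.231] pointing down, gripper open.
Joint ranges: [-177.83, 177.83], [-43.37, 116.18], [15.69, 146.23], [-61.86, 241.86], [9.47, 152.12], [-147.06, 147.06]. Speed limits (degrees/s): [159.86, 159.86, 180, 180, 180, 180].

INTERFACE

Orientations are given as a 3x3 rotation matrix whose columns are the frame's x, y, z axes.
In Python, from plant import env gives the robot as it stands. The module is installed in compiled form; this text tells all that it offers.
- The arm moves only by the shell command python3 -m handwheel 'ROWS' [FORCE]. ROWS is JSON, a list that holds one entry, the list of rows, each a list of 5 numbers: the shift along the world's x, y, z in m, then the turn about the world's z in rad, then the opening, from 0 (shut) to 1 (fully open). A call has exactly 10 rows; each row shifts and turns the commanded pose from where the row before left it; what a row does not reach is not made up. A row lasts 1/12 s, in which the tool goes at most 41.7 mm and 7.16 degrees, less where a joint would pass 70% of its speed; a pose out of reach is approached as far as the arm can. A call with a gripper value outside its range is refused whole. The fingers move at their own pace and stop on an object; FORCE is the grip in N (left out, the last holds). Time passes only in rows, so rows that do not move let the fingers close, or fill a call up. It gives the time, the measured TCP pose, the force and the opening at its end, in the units of the state.
- env.state(): the state, without advancing time (a new reading comes with each control period).
- env.get_image(name): name is "scene" or "top"; returns the picture (420x560x3 uint8, red, green, blue); there is no depth.
- env.camera_params(name): a dict with "fx", "fy", "cx", "cy" (pixels), "rvec" (rotation vector, rad) and "tvec" (3), from world to camera coordinates, as OpenCV has them. Camera axes: x right, y down, z forward; pixel columns grow to the right and rows downward; lengths in m; the calibration is good to about 2 mm. A picture is of the moment at which its call begins. camera_params takes no time and is no camera call.
- env.close_job(): hands the job in, once; it reports no verdict.
The state is a dict: "t": time; "joints": joint angles; "dq": joint speeds; "effort": joint torques, N m; "eef_pos": TCP position; "ee_rot": TCP orientation; "ft_force": force on the tool from outside, world axes, zero at the start; "moment": the same for the moment, N m; "width": opening from 0.0 (shut) to 1.0 (fully open).
Only numpy, scipy, OpenCV 4.12 (cv2) and the standard library are available. Lean on these libraries where they do the work, as an engineer would, in place of code of your own. Each camera call takes 0.05 s, during which the arm holds its last target.

## Working session

There is one attempt and no reset: what is moved stays moved. The work goes in short steps, Python scripts to look and compute and a shell command to move; the robot and the scene stay as the last step left them, time stands still between calls to the robot, and variables do not carry over. Pictures are saved under pics/ and viewed, and the job is handed in when it is done.

```bash
mkdir -p pics; cat > h.py <<'E'
import numpy as np, cv2
from plant import env
def cam(n):
    p=env.camera_params(n);K=np.array([[p['fx'],0,p['cx']],[0,p['fy'],p['cy']],[0,0,1.]])
    return K,np.array(p['rvec'],float).reshape(3),np.array(p['tvec'],float).reshape(3)
def proj(n,P):
    K,r,t=cam(n);return cv2.projectPoints(np.array(P,float).reshape(-1,1,3),r,t,K,None)[0].reshape(-1,2)
def ray(n,uv):
    K,r,t=cam(n);R=cv2.Rodrigues(r)[0];d=R.T@np.linalg.inv(K)@np.array([uv[0],uv[1],1.]);return -R.T@t,d/np.linalg.norm(d)
def atz(n,uv,z):
    c,d=ray(n,uv);return c+d*(z-c[2])/d[2]
def tri(a,b):
    (c1,d1),(c2,d2)=ray('scene',a),ray('top',b)
    A=np.stack([d1,-d2],1);s=np.linalg.lstsq(A,c2-c1,rcond=None)[0]
    p,q=c1+s[0]*d1,c2+s[1]*d2;return (p+q)/2,np.linalg.norm(p-q)
def snap(n,f):
    im=env.get_image(n);cv2.imwrite(f'pics/{f}.png',im[:,:,::-1]);return im
def crop(im,f,x0,y0,x1,y1,k):
    cv2.imwrite(f'pics/{f}.png',cv2.resize(im[y0:y1,x0:x1,::-1],None,fx=k,fy=k,interpolation=cv2.INTER_CUBIC))
E
python3 - <<'E'
from h import *
snap('scene','s0');snap('top','t0')
for n in('scene','top'):print(cam(n),ray(n,(280,210)))
s=env.state();print(s['t'],s['eef_pos'],s['ee_rot'],s['width'],env.grip_depth)
E
```

```text
(array([[530.49320966,   0.        , 275.91343533],
       [  0.        , 530.49320966, 211.40409526],
       [  0.        ,   0.        ,   1.        ]]), array([ 0.63332686, -2.62343223,  1.14477292]), array([0.53019968, 0.22820141, 1.27685786])) (array([0.08697421, 0.93271502, 1.04212848]), array([ 0.34741824, -0.65134563, -0.67457352]))
(array([[538.48686292,   0.        , 280.40371972],
       [  0.        , 538.48686292, 209.37242818],
       [  0.        ,   0.        ,   1.        ]]), array([ 2.15398217, -2.12999169,  0.19301217]), array([0.01642301, 0.60523104, 1.31766781])) (array([0.38024248, 0.04205313, 1.39873871]), array([ 0.16319794, -0.01305034, -0.98650703]))
0.1 [ 0.16860068 -0.5230369   0.23022949] [[-4.23510422e-04  3.06751472e-01 -9.51789554e-01]
 [ 2.01027618e-03 -9.51787455e-01 -3.06751690e-01]
 [-9.99997890e-01 -2.04327241e-03 -2.13563273e-04]] 1.0037887916843262 0.0187
```

View pics/s0.png

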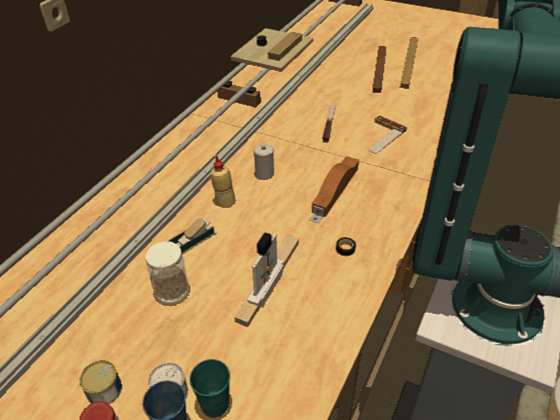

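View pics/t0.png

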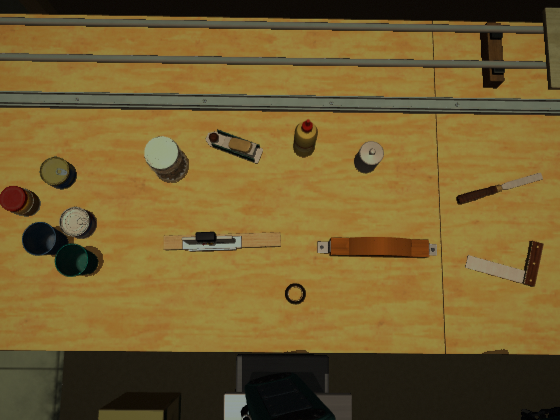

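```bash
python3 - <<'E'
from h import *
s=cv2.imread('pics/s0.png')[:,:,::-1];t=cv2.imread('pics/t0.png')[:,:,::-1]
crop(s,'s0g',220,220,320,330,6);crop(t,'t0g',155,215,295,265,5.5);crop(t,'t0s',310,225,450,275,5.5);crop(s,'s0s',300,150,380,230,7)
E
```

```text
(no output)
```

View pics/s0g.png

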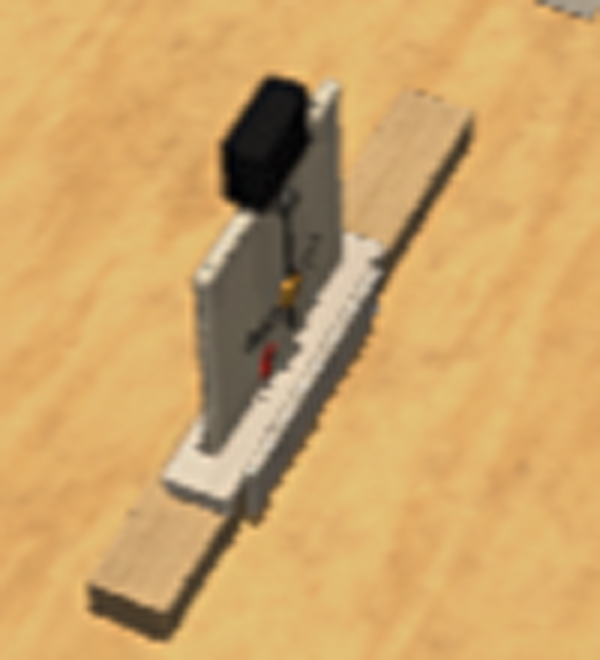

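View pics/t0g.png

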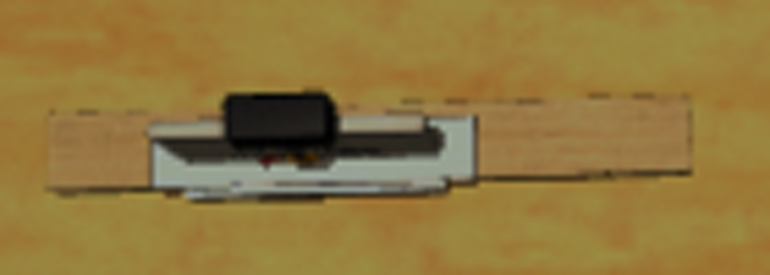

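View pics/t0s.png

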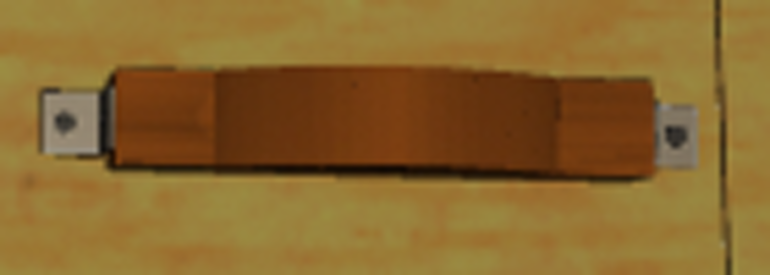

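View pics/s0s.png

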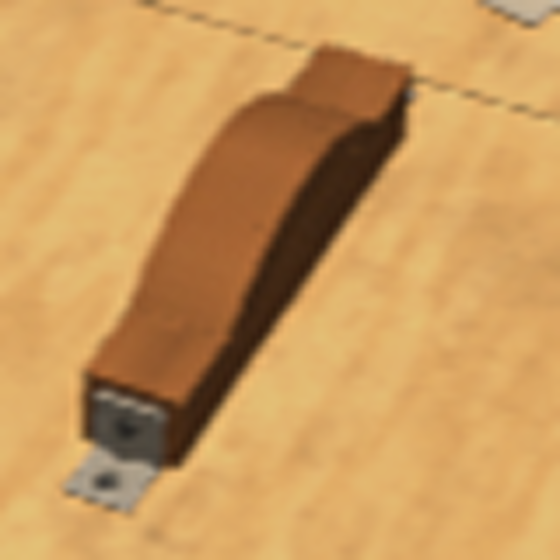

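```bash
cat > fit.py <<'E'
from h import *
from scipy.optimize import least_squares
def T(p,P):
    x,y,z,w=p;c,s=np.cos(w),np.sin(w);P=np.array(P,float)/1000
    return P@np.array([[c,s,0],[-s,c,0],[0,0,1]])+[x,y,z]
def fit(obs,p0,fixz=None):
    S=[o for o in obs if o[0]=='scene'];U=[o for o in obs if o[0]=='top']
    def f(q):
        p=list(q) if fixz is None else [q[0],q[1],fixz,q[2]]
        return np.concatenate([(proj(o[0][0],T(p,[k[1] for k in o]))-[k[2] for k in o]).ravel() for o in(S,U) if o])
    r=least_squares(f,p0,loss='soft_l1');return r.x,r.fun.reshape(-1,2)
E
python3 - <<'E'
from fit import *
sc=lambda x0,y0,k,u,v:(x0+(u+.5)/k-.5,y0+(v+.5)/k-.5)
a=lambda u,v:sc(300,150,7,u,v);b=lambda u,v:sc(310,225,5.5,u,v)
stud=[('scene',(22.5,125,40),a(88,375)),('scene',(-22.5,125,40),a(180,405)),('scene',(22.5,-125,40),a(325,45)),('scene',(-22.5,-125,40),a(410,68)),('scene',(-22.5,125,0),a(178,467)),
('top',(22.5,125,40),b(115,70)),('top',(-22.5,125,40),b(112,165)),('top',(22.5,-125,40),b(652,80)),('top',(-22.5,-125,40),b(655,178))]
for fz in(None,0.):
    x,r=fit(stud,[.4,-.1,.0,0] if fz is None else [.4,-.1,0],fz);print('stud',x.round(4));print(r.round(1).tolist())
a=lambda u,v:sc(220,220,6,u,v);b=lambda u,v:sc(155,215,5.5,u,v)
g=[('scene',(10,22,154),a(222,143)),('scene',(10,-22,154),a(265,78)),('scene',(-10,-22,154),a(307,92)),('scene',(-10,22,120),a(268,208)),('scene',(10,22,120),a(228,195)),
('scene',(-15,-75,12),a(383,245)),('scene',(15,75,12),a(165,475)),
('top',(10,22,154),b(225,95)),('top',(10,-22,154),b(333,95)),('top',(-10,22,154),b(228,147)),('top',(-15,-75,12),b(477,184)),('top',(15,-75,12),b(477,115)),('top',(-15,75,12),b(152,187))]
x,r=fit(g,[.4,.2,.02,0]);print('gauge',x.round(4));print(r.round(1).tolist())
E
```

```text
stud [ 0.514  -0.2292 -0.002  -0.0113]
[[-0.5, -0.5], [0.8, 0.0], [-0.2, -0.4], [1.1, 0.2], [0.5, 1.5], [-0.3, -0.5], [0.2, -0.1], [0.0, -0.1], [-0.1, -0.3]]
stud [ 0.5136 -0.2284 -0.0112]
[[-0.5, -0.8], [0.8, -0.3], [-0.1, -0.8], [1.1, -0.1], [0.5, 1.2], [-0.5, -0.5], [-0.1, -0.1], [-0.1, -0.1], [-0.2, -0.2]]
gauge [0.5214 0.1962 0.0194 0.0372]
[[-0.3, 0.3], [1.2, -1.3], [1.9, -1.2], [0.5, 2.3], [-0.6, 1.8], [1.3, -0.2], [-0.0, 0.1], [-0.0, -0.3], [-0.4, -0.8], [-0.6, -1.0], [0.2, -0.8], [0.1, 0.0], [0.1, 0.2]]
```

```bash
R='[0.0176,0.036,0.002,0.065,1]'; python3 -m handwheel '[[[0.0176,0.036,0.002,0.065,1],[0.0176,0.036,0.002,0.065,1],[0.0176,0.036,0.002,0.065,1],[0.0176,0.036,0.002,0.065,1],[0.0176,0.036,0.002,0.065,1],[0.0176,0.036,0.002,0.065,1],[0.0176,0.036,0.002,0.065,1],[0.0176,0.036,0.002,0.065,1],[0.0176,0.036,0.002,0.065,1],[0.0176,0.036,0.002,0.065,1]]]' 25
python3 -m handwheel '[[[0.0176,0.036,0,0.065,1],[0.0176,0.036,0,0.065,1],[0.0176,0.036,0,0.065,1],[0.0176,0.036,0,0.065,1],[0.0176,0.036,0,0.065,1],[0.0176,0.036,0,0.065,1],[0.0176,0.036,0,0.065,1],[0.0176,0.036,0,0.065,1],[0.0176,0.036,0,0.065,1],[0.0176,0.036,0,0.065,1]]]'
python3 - <<'E'
from h import *
s=env.state();print(s['t'],s['eef_pos'],s['ee_rot'].round(4) if hasattr(s['ee_rot'],'round') else s['ee_rot'],s['joints'],s['ft_force'])
snap('scene','s1');t=snap('top','t1')
E
```

```text
t: 0.93
eef_pos: [0.3448, -0.1616, 0.2511]
ee_rot: [[0.0, 0.822, -0.57], [-0.0, -0.57, -0.822], [-1.0, 0.0, -0.0]]
ft_force: [0.9, 0.1, -0.3]
width: 0.999
t: 1.77
eef_pos: [0.5209, 0.1986, 0.2506]
ee_rot: [[-0.001, 0.999, 0.045], [-0.0, 0.045, -0.999], [-1.0, -0.001, 0.0]]
ft_force: [1.3, -0.1, 0.5]
width: 1.004
1.7667 [0.52091224 0.19855048 0.25064767] [[-8.00e-04  9.99e-01  4.47e-02]
 [-5.00e-04  4.47e-02 -9.99e-01]
 [-1.00e+00 -8.00e-04  5.00e-04]] [ 1.50465263e+01  5.83029123e+00  7.54571858e+01 -1.55839685e-02
  9.87653655e+01  1.24799313e+01] [ 1.26724928 -0.14518267  0.50991565]
```

View pics/s1.png

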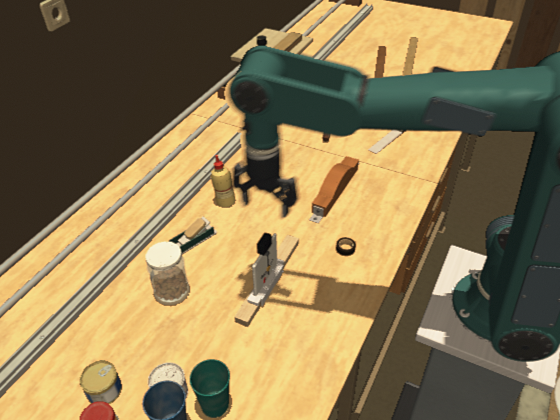

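View pics/t1.png

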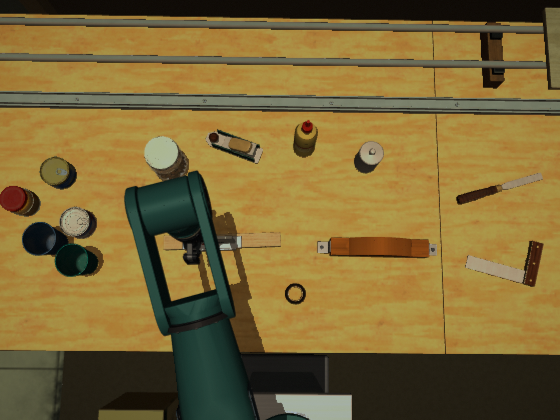

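```bash
python3 - <<'E'
from fit import *
s=env.state();print(s['t'],s['eef_pos'])
print(proj('scene',[s['eef_pos'],[.521,.196,.159],[.345,-.16,.25]]),proj('top',[s['eef_pos']]))
snap('scene','s2')
print(env.state()['eef_pos'],env.state()['joints'])
E
```

```text
1.8667 [0.52144928 0.20113627 0.24843072]
[[262.30377053 216.07104561]
 [264.97443287 243.01420083]
 [392.87530976 149.05483537]] [[198.56092975 231.56624405]]
[0.52068167 0.19866183 0.2490725 ] [1.50531063e+01 5.94052920e+00 7.55144690e+01 2.92930257e-03
 9.87697920e+01 1.24908932e+01]
```

View pics/s2.png

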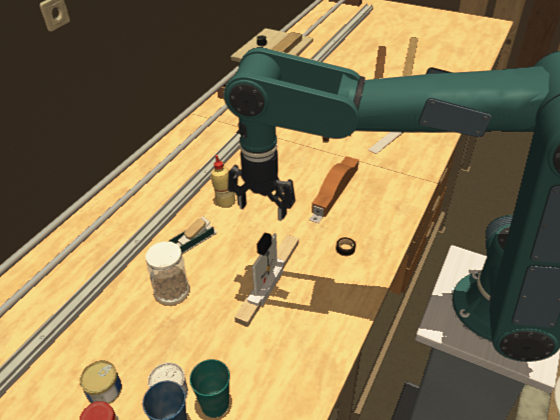

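```bash
python3 -m handwheel '[[[0,-0.001,-0.02,0,1],[0,0,-0.02,0,1],[0,0,-0.02,0,1],[0,0,-0.02,0,1],[0,0,-0.015,0,1],[0,0,-0.01,0,1],[0,0,-0.005,0,1],[0,0,0,0,1],[0,0,0,0,1],[0,0,0,0,1]]]' 25
python3 -m handwheel '[[[0,0,0,0,0.6],[0,0,0,0,0.4],[0,0,0,0,0],[0,0,0,0,0],[0,0,0,0,0],[0,0,0,0,0],[0,0,0,0,0],[0,0,0,0,0],[0,0,0,0,0],[0,0,0,0,0]]]' 25
python3 - <<'E'
from h import *
s=snap('scene','s3');crop(s,'s3g',200,150,340,330,3.3)
s=env.state();print(s['eef_pos'],s['ft_force'],s['width'],s['moment'])
E
```

```text
t: 2.75
eef_pos: [0.5215, 0.1955, 0.1429]
ee_rot: [[0.003, 0.999, 0.041], [0.001, 0.041, -0.999], [-1.0, 0.003, -0.001]]
ft_force: [0.9, -0.7, -0.3]
width: 1.001
t: 3.58
eef_pos: [0.5209, 0.1956, 0.1415]
ee_rot: [[0.001, 0.999, 0.041], [0.0, 0.041, -0.999], [-1.0, 0.001, -0.0]]
ft_force: [0.7, -0.1, -0.3]
width: 0.233
[0.5209027  0.19554567 0.14149055] [ 0.40041891 -0.16542776  0.6428647 ] 0.22980570967722808 [ 0.04645676 -0.21587815  0.05606755]
```

View pics/s3g.png

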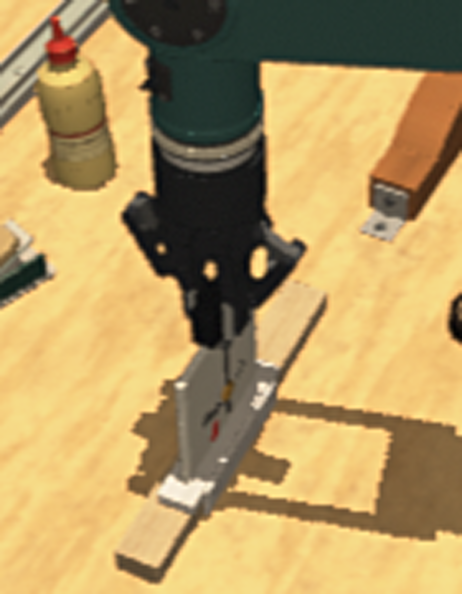

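```bash
python3 -m handwheel '[[[0,0,0.004,0,0],[0,0,0.008,0,0],[0,0,0.012,0,0],[0,0,0.016,0,0],[0,0,0.02,0,0],[0,0,0.02,0,0],[0,0,0.016,0,0],[0,0,0.01,0,0],[0,0,0.004,0,0],[0,0,0,0,0]]]' 25
python3 - <<'E'
from h import *
s=snap('scene','s4');crop(s,'s4g',200,120,340,320,3)
E
```

```text
t: 4.47
eef_pos: [0.5211, 0.1956, 0.2529]
ee_rot: [[0.002, 0.999, 0.041], [0.001, 0.041, -0.999], [-1.0, 0.002, -0.001]]
ft_force: [0.6, 0.6, -1.9]
width: 0.229
```

View pics/s4g.png

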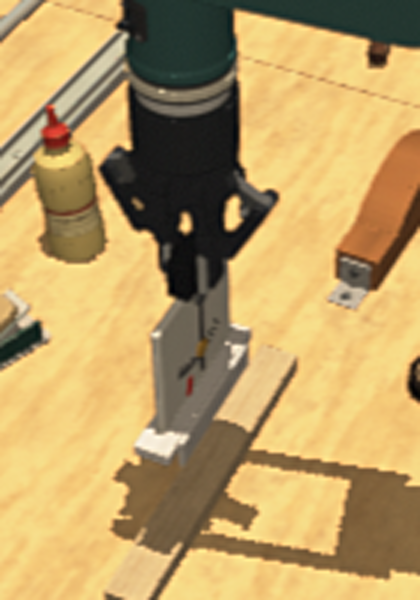

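Lifted, level. Carry to above the stud, 6 mm short in x.

```bash
python3 -m handwheel '[[[0,-0.005,0,-0.003,0],[-0.001,-0.01,0,-0.003,0],[-0.001,-0.018,0,-0.003,0],[-0.001,-0.026,0,-0.003,0],[-0.001,-0.026,0,-0.003,0],[-0.001,-0.026,0,-0.003,0],[-0.001,-0.026,0,-0.003,0],[-0.001,-0.026,0,-0.003,0],[-0.001,-0.026,0,-0.003,0],[-0.001,-0.026,0,-0.003,0]]]'
python3 -m handwheel '[[[-0.001,-0.026,0,-0.003,0],[-0.001,-0.026,0,-0.003,0],[-0.001,-0.026,0,-0.003,0],[-0.001,-0.026,0,-0.003,0],[-0.001,-0.026,0,-0.003,0],[-0.001,-0.026,0,-0.003,0],[-0.001,-0.024,0,-0.004,0],[-0.002,-0.018,0,0,0],[-0.002,-0.009,0,0,0],[0,-0.0025,0,0,0]]]'
python3 -m handwheel '[[[0,0,-0.005,0,0],[0,0,-0.005,0,0],[0,0,-0.005,0,0],[0,0,-0.005,0,0],[0,0,-0.005,0,0],[0,0,-0.005,0,0],[0,0,0,0,0],[0,0,0,0,0],[0,0,0,0,0],[0,0,0,0,0]]]'
python3 - <<'E'
from h import *
s=snap('scene','s5');t=snap('top','t5');crop(s,'s5g',270,80,410,240,3.7);crop(t,'t5g',290,190,460,280,4.5)
E
```

```text
t: 5.35
eef_pos: [0.5106, -0.0215, 0.2502]
ee_rot: [[-0.002, 1.0, 0.01], [-0.0, 0.01, -1.0], [-1.0, -0.002, 0.0]]
ft_force: [0.2, -0.6, -2.6]
width: 0.232
t: 6.18
eef_pos: [0.4994, -0.2307, 0.2502]
ee_rot: [[-0.002, 1.0, -0.014], [0.001, -0.014, -1.0], [-1.0, -0.002, -0.001]]
ft_force: [0.7, 0.9, -2.7]
width: 0.231
t: 7.02
eef_pos: [0.501, -0.2291, 0.2219]
ee_rot: [[0.001, 1.0, -0.011], [-0.0, -0.011, -1.0], [-1.0, 0.001, 0.0]]
ft_force: [-0.8, 0.4, -1.7]
width: 0.231
```

View pics/s5g.png

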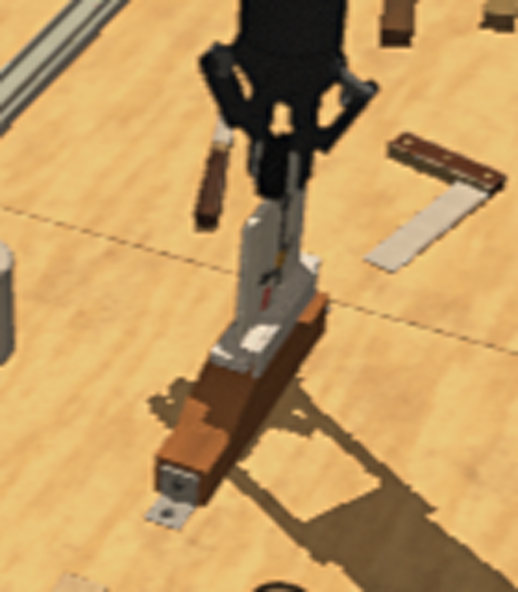

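View pics/t5g.png

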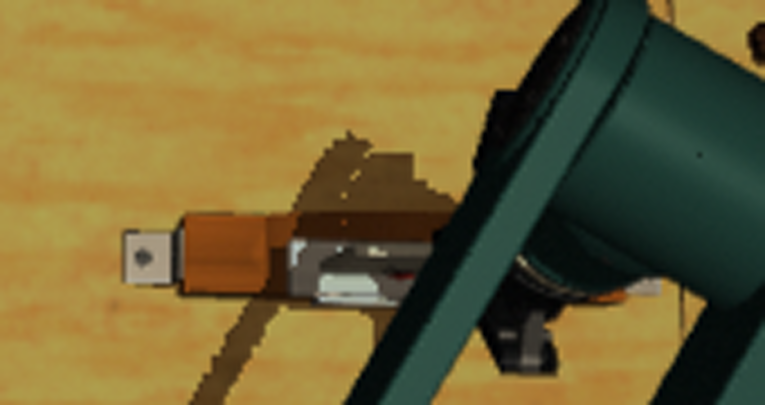

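```bash
python3 -m handwheel '[[[0,0,-0.003,0,0],[0,0,-0.003,0,0],[0,0,-0.003,0,0],[0,0,-0.003,0,0],[0,0,-0.003,0,0],[0,0,-0.003,0,0],[0,0,-0.003,0,0],[0,0,-0.003,0,0],[0,0,-0.003,0,0],[0,0,0,0,0]]]'
python3 - <<'E'
from h import *
s=snap('scene','s6');crop(s,'s6g',310,120,380,220,6)
s=env.state();print(s['eef_pos'],s['ft_force'],s['moment'])
E
```

```text
t: 7.95
eef_pos: [0.5004, -0.2288, 0.1934]
ee_rot: [[-0.001, 1.0, -0.011], [0.001, -0.011, -1.0], [-1.0, -0.001, -0.001]]
ft_force: [-0.4, -0.2, -2.0]
width: 0.232
[ 0.50049653 -0.22886395  0.19379586] [ 0.36076545  0.24398438 -2.24454134] [0.00544459 0.01338626 0.01726747]
```

View pics/s6g.png

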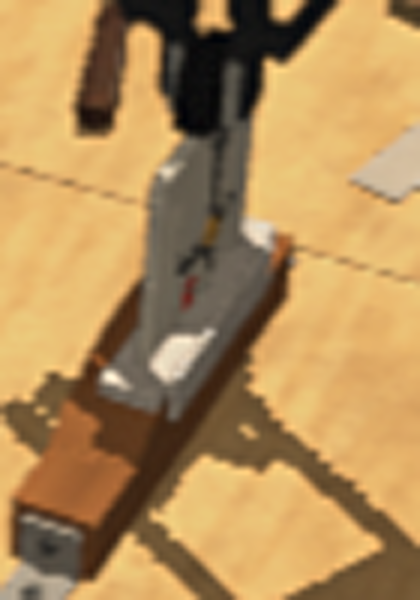

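Now move +x slowly and read the force.

```bash
python3 -m handwheel '[[[0.001,0,0,0,0],[0.001,0,0,0,0],[0.001,0,0,0,0],[0.001,0,0,0,0],[0.0005,0,0,0,0],[0.0005,0,0,0,0],[0,0,0,0,0],[0,0,0,0,0],[0,0,0,0,0],[0,0,0,0,0]]]'
python3 -m handwheel '[[[0.0005,0,0,0,0],[0.0005,0,0,0,0],[0,0,0,0,0],[0,0,0,0,0],[0,0,0,0,0],[0,0,0,0,0],[0,0,0,0,0],[0,0,0,0,0],[0,0,0,0,0],[0,0,0,0,0]]]'
python3 -m handwheel '[[[0.0005,0,0,0,0],[0.0005,0,0,0,0],[0,0,0,0,0],[0,0,0,0,0],[0,0,0,0,0],[0,0,0,0,0],[0,0,0,0,0],[0,0,0,0,0],[0,0,0,0,0],[0,0,0,0,0]]]'
```

```text
t: 8.83
eef_pos: [0.5057, -0.229, 0.1943]
ee_rot: [[0.0, 1.0, -0.011], [0.0, -0.011, -1.0], [-1.0, 0.0, -0.0]]
ft_force: [-0.7, -0.5, -2.1]
width: 0.234
t: 9.67
eef_pos: [0.5067, -0.229, 0.1943]
ee_rot: [[0.0, 1.0, -0.011], [-0.0, -0.011, -1.0], [-1.0, 0.0, 0.0]]
ft_force: [0.8, 0.1, -2.0]
width: 0.227
t: 10.5
eef_pos: [0.5077, -0.229, 0.1943]
ee_rot: [[-0.0, 1.0, -0.011], [0.0, -0.011, -1.0], [-1.0, -0.0, -0.0]]
ft_force: [-0.1, 0.4, -2.0]
width: 0.231
```

```bash
for i in 1 2; do :; done; python3 -m handwheel '[[[0.0005,0,0,0,0],[0.0005,0,0,0,0],[0,0,0,0,0],[0,0,0,0,0],[0,0,0,0,0],[0,0,0,0,0],[0,0,0,0,0],[0,0,0,0,0],[0,0,0,0,0],[0,0,0,0,0]]]'
python3 -m handwheel '[[[0.0005,0,0,0,0],[0.0005,0,0,0,0],[0,0,0,0,0],[0,0,0,0,0],[0,0,0,0,0],[0,0,0,0,0],[0,0,0,0,0],[0,0,0,0,0],[0,0,0,0,0],[0,0,0,0,0]]]'
python3 - <<'E'
from h import *
s=snap('scene','s7');crop(s,'s7g',310,120,380,220,6)
s=env.state();print(s['eef_pos'],s['ft_force'],s['moment'])
E
```

```text
t: 11.33
eef_pos: [0.5085, -0.229, 0.1942]
ee_rot: [[-0.001, 1.0, -0.011], [0.0, -0.011, -1.0], [-1.0, -0.001, -0.0]]
ft_force: [-3.3, 0.2, -1.4]
width: 0.227
t: 12.17
eef_pos: [0.5093, -0.229, 0.1942]
ee_rot: [[-0.001, 1.0, -0.011], [0.0, -0.011, -1.0], [-1.0, -0.001, -0.0]]
ft_force: [-4.1, -0.3, -1.5]
width: 0.228
[ 0.50932155 -0.22898266  0.19421229] [-4.56564916  1.06939886 -0.7230559 ] [-0.0315881   1.56385926  0.00878516]
```

View pics/s7g.png

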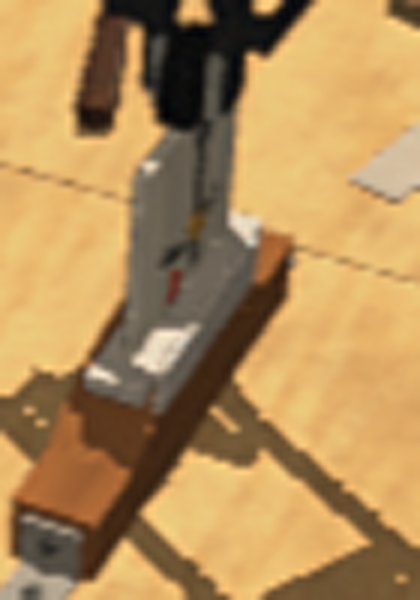

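```bash
python3 -m handwheel '[[[0,0,-0.001,0,0],[0,0,-0.001,0,0],[0,0,-0.001,0,0],[0,0,-0.001,0,0],[0,0,0,0,0],[0,0,0,0,0],[0,0,0,0,0],[0,0,0,0,0],[0,0,0,0,0],[0,0,0,0,0]]]'
python3 -m handwheel '[[[0,0,-0.001,0,0],[0,0,-0.0005,0,0],[0,0,0,0,0],[0,0,0,0,0],[0,0,0,0,0],[0,0,0,0,0],[0,0,0,0,0],[0,0,0,0,0],[0,0,0,0,0],[0,0,0,0,0]]]'
python3 -m handwheel '[[[0,0,-0.0005,0,0],[0,0,-0.0005,0,0],[0,0,0,0,0],[0,0,0,0,0],[0,0,0,0,0],[0,0,0,0,0],[0,0,0,0,0],[0,0,0,0,0],[0,0,0,0,0],[0,0,0,0,0]]]'
```

```text
t: 13.05
eef_pos: [0.5094, -0.229, 0.1905]
ee_rot: [[-0.001, 1.0, -0.011], [-0.0, -0.011, -1.0], [-1.0, -0.001, 0.0]]
ft_force: [-5.2, 0.4, -0.1]
width: 0.229
t: 13.88
eef_pos: [0.5094, -0.2291, 0.1896]
ee_rot: [[-0.0, 1.0, -0.011], [-0.0, -0.011, -1.0], [-1.0, -0.0, 0.0]]
ft_force: [-5.5, 0.2, 1.9]
width: 0.23
t: 14.72
eef_pos: [0.5095, -0.2291, 0.1896]
ee_rot: [[0.0, 1.0, -0.011], [-0.001, -0.011, -1.0], [-1.0, 0.001, 0.001]]
ft_force: [-6.4, -0.3, 4.7]
width: 0.232
```

```bash
python3 - <<'E'
from h import *
s=snap('scene','s8');crop(s,'s8g',310,120,380,220,6)
t=snap('top','t8');crop(t,'t8g',290,190,460,280,4.5)
s=env.state();print(s['t'],s['eef_pos'],s['ft_force'],s['moment'])
E
```

```text
14.8167 [ 0.50946407 -0.22909785  0.1896143 ] [-6.74940121  0.68206912  4.677681  ] [ 0.14429719  1.93765846 -0.02492563]
```

View pics/s8g.png

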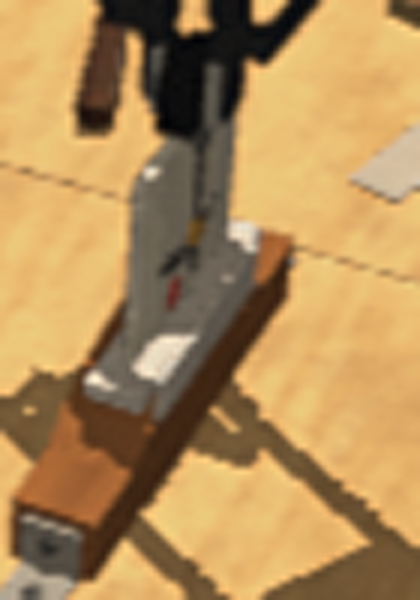

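View pics/t8g.png

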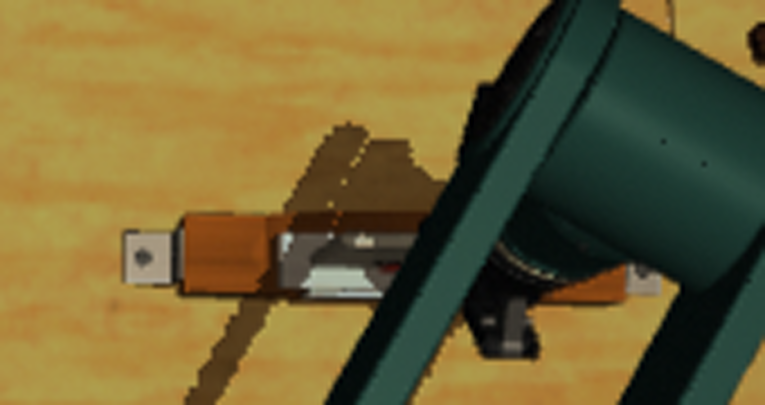

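```bash
python3 - <<'E'
from fit import *
im=cv2.imread('pics/s0.png').astype(int)[220:330,220:320]
m=(im[:,:,2]-im[:,:,1]>70)&(im[:,:,2]-im[:,:,0]>60)
vy,ux=np.nonzero(m);k=(ux<55);print(list(zip(ux[k]+220,vy[k]+220)))
w=(im[:,:,2]-im[:,:,1])[m][k]
red=(np.average(ux[k],weights=w)+220,np.average(vy[k],weights=w)+220);print(red)
p=[.5214,.1962,.021,.0372]
c0,s0=np.cos(p[3]),np.sin(p[3]);Rg=np.array([[c0,-s0,0],[s0,c0,0],[0,0,1]])
def onplane(uv,X):
    c,d=ray('scene',uv);c=Rg.T@(c-p[:3]);d=Rg.T@d;return c+d*(X-c[0])/d[0]
tip=(220+(290.5)/6-.5,220+325.5/6-.5);bob=(220+289.5/6-.5,220+291/6-.5)
for X in(-15,-10,-5,0,5):
    a=[onplane(q,X/1000)*1000 for q in(red,tip,bob)]
    print(X,[q.round(1) for q in a],np.arctan2(a[0][1],108-a[0][2]))
E
```

```text
[(np.int64(264), np.int64(280)), (np.int64(264), np.int64(281))]
(np.float64(264.0), np.float64(280.51724137931035))
-15 [array([-15. ,  40.6,  55.7]), array([-15. ,  19.6,  57.7]), array([-15. ,  19.1,  77.8])] 0.6606040893742857
-10 [array([-10. ,  31.6,  43.4]), array([-10. ,  10.2,  45.4]), array([-10. ,   9.7,  65.8])] 0.4543321288665531
-5 [array([-5. , 22.5, 31. ]), array([-5. ,  0.8, 33.1]), array([-5. ,  0.4, 53.7])] 0.2842772234676522
0 [array([ 0. , 13.4, 18.7]), array([-0. , -8.5, 20.8]), array([ 0. , -9. , 41.7])] 0.14902566304295156
5 [array([5. , 4.3, 6.4]), array([  5. , -17.9,   8.5]), array([  5. , -18.4,  29.6])] 0.0425185085550247
```

```bash
python3 -m handwheel '[[[0,0.0015,0,0,0],[0,0.0015,0,0,0],[0,0.0015,0,0,0],[0,0.0015,0,0,0],[0.0001,0.0015,0,0,0],[0,0.0015,0,0,0],[0,0.0015,0,0,0],[0,0.0015,0,0,0],[0,0,0,0,0],[0,0,0,0,0]]]' 20
python3 -m handwheel '[[[0,0.001,0,0,0],[0,0.001,0,0,0],[0,0.001,0,0,0],[0,0.001,0,0,0],[0.0001,0.001,0,0,0],[0,0.001,0,0,0],[0,0.001,0,0,0],[0,0.001,0,0,0],[0,0,0,0,0],[0,0,0,0,0]]]' 20
python3 - <<'E'
from h import *
s=snap('scene','s9');crop(s,'s9g',310,120,380,220,6)
s=env.state();print(s['t'],s['eef_pos'],s['ft_force'],s['moment'])
E
```

```text
t: 15.65
eef_pos: [0.5102, -0.2183, 0.1894]
ee_rot: [[0.002, 1.0, -0.011], [-0.004, -0.011, -1.0], [-1.0, 0.002, 0.004]]
ft_force: [-5.1, -1.9, 2.2]
width: 0.231
t: 16.48
eef_pos: [0.5103, -0.2103, 0.1892]
ee_rot: [[0.002, 1.0, -0.011], [-0.003, -0.011, -1.0], [-1.0, 0.002, 0.003]]
ft_force: [-5.3, -2.0, 1.5]
width: 0.228
16.5333 [ 0.51025364 -0.21028588  0.1891303 ] [-5.14129889 -2.09590434  1.28308003] [-0.63971908  1.41091953 -0.03054344]
```

View pics/s9g.png

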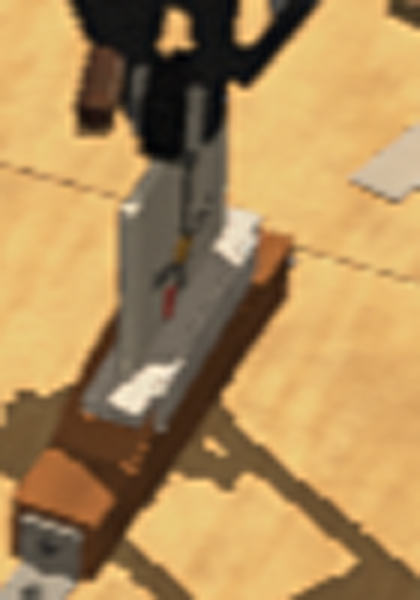

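```bash
python3 -m handwheel '[[[0,0.0015,-0.0001,0,0],[0,0.0015,-0.0001,0,0],[0,0.0015,-0.0001,0,0],[0,0.0015,-0.0001,0,0],[0.0001,0.0015,-0.0001,0,0],[0,0.0015,-0.0001,0,0],[0,0.0015,-0.0001,0,0],[0,0.0015,-0.0001,0,0],[0,0,0,0,0],[0,0,0,0,0]]]' 20
python3 - <<'E'
from h import *
s=snap('scene','s10');crop(s,'s10g',310,120,380,220,6)
s=env.state();print(s['t'],s['eef_pos'],s['ft_force'],s['moment'])
E
```

```text
t: 17.37
eef_pos: [0.5104, -0.1983, 0.1884]
ee_rot: [[0.002, 1.0, -0.011], [-0.004, -0.011, -1.0], [-1.0, 0.002, 0.003]]
ft_force: [-4.2, -2.8, 1.5]
width: 0.236
17.4167 [ 0.51039446 -0.19828829  0.18842234] [-5.21354297 -2.2546699   1.77780006] [-0.65466612  1.40594546 -0.0212084 ]
```

View pics/s10g.png

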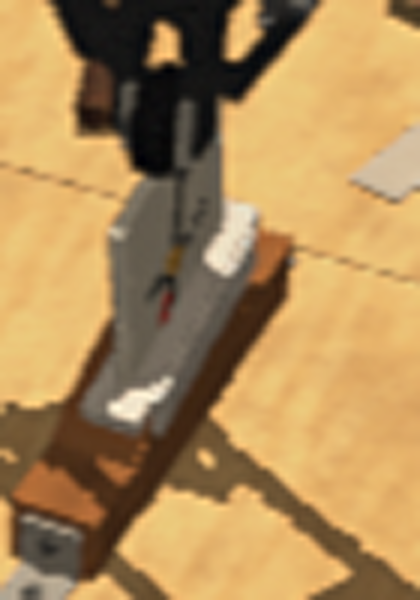

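```bash
python3 - <<'E'
from h import *
for n in('s8','s10'):
    s=cv2.imread(f'pics/{n}.png')[:,:,::-1];crop(s,n+'z',320,145,352,180,16)
E
```

```text
(no output)
```

View pics/s10z.png

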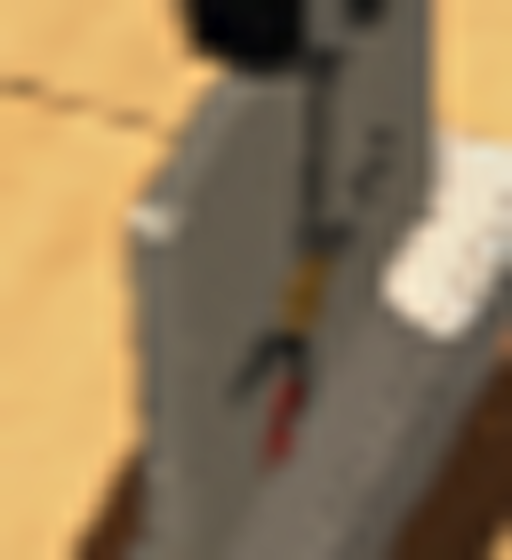

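View pics/s8z.png

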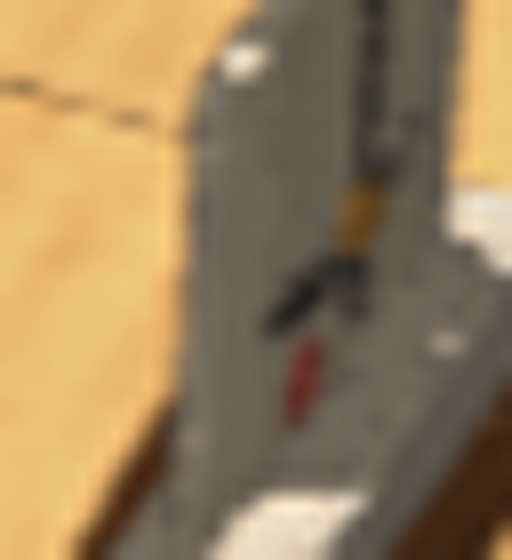

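```bash
cat > pred.py <<'E'
from h import *
def G(a,Y,P,w=-.0112,st=(.5136,-.2285),gx=-.0075):
    # s from tangency: grip Y (m) -> s ; gauge pts in mm
    s=(Y-.257*np.sin(-a))/np.cos(a)
    n=np.array([0,-np.sin(a),np.cos(a)]);t=np.array([0,np.cos(a),np.sin(a)])
    o=np.array([gx,0,-.05])+.12*n+s*t
    Q=np.array(P,float)/1000
    L=o+Q[:,:1]*[1,0,0]+Q[:,1:2]*t+Q[:,2:]*n
    c,q=np.cos(w),np.sin(w);return L@np.array([[c,q,0],[-q,c,0],[0,0,1]])+[st[0],st[1],0]
def ptr(th,r=76,X=-5):return (X,r*np.sin(th),108-r*np.cos(th))
E
python3 - <<'E'
from pred import *
for nm,a,Y in(('s8',0,0),('s10',-.22,.0307),('s10b',-.19,.0307),('s10c',-.25,.0307)):
    P=[ptr(-a,0),ptr(-a),ptr(.275),(ptr(.275,68)),ptr(.275,84),(10,75,12),(-4,60,120),(-4,-60,120)]
    uv=proj('scene',G(a,Y,P));print(nm,((uv-[320,145]+.5)*16-.5).round(0).tolist())
E
```

```text
s8 [[384.0, -31.0], [356.0, 316.0], [312.0, 366.0], [319.0, 325.0], [304.0, 407.0], [104.0, 614.0], [244.0, 94.0], [515.0, -263.0]]
s10 [[329.0, 42.0], [302.0, 390.0], [293.0, 402.0], [297.0, 365.0], [289.0, 439.0], [96.0, 679.0], [179.0, 238.0], [459.0, -244.0]]
s10b [[326.0, 48.0], [300.0, 396.0], [286.0, 415.0], [290.0, 377.0], [282.0, 452.0], [87.0, 689.0], [177.0, 236.0], [458.0, -231.0]]
s10c [[331.0, 34.0], [305.0, 382.0], [300.0, 388.0], [303.0, 352.0], [297.0, 424.0], [106.0, 667.0], [181.0, 238.0], [460.0, -257.0]]
```

```bash
python3 - <<'E'
from h import *
t=cv2.imread('pics/t0.png')[:,:,::-1];s=cv2.imread('pics/s0.png')[:,:,::-1]
crop(t,'t0z',195,230,225,252,24);crop(s,'s0z',252,245,280,290,13)
print(t[238:248,198:220,0].astype(int)-t[238:248,198:220,1]);
print(s[272:286,258:274,0].astype(int)-s[272:286,258:274,1])
E
```

```text
[[  2   3   2   2   1   2   1   2   3   3   2   3   1   3   3   1   1   2
    4   7   7   6]
 [  2   2   2   2   2   2   2   2   2   1   2   2   2   2   1   1   1   1
    3   3   3   3]
 [  0   0   0   1   1   0   1   0   0   1   1   1   1   0   0   1   1   0
    4   5   5   5]
 [ -2   0   1  -1   0   2   1   2   0  -1   0   0   2   1   1   1   2   1
    2   4   4   4]
 [  2   3   4   2   2   5   4   5   3   3   2   2   4   6   5   3   2   4
    3   1   2   2]
 [  3   1   3   3   9  22  22  19   5  18  10   6  13  21  17   6   5   4
   -1  -3  -1  -1]
 [ -4  -4  -4  -2  24  42  28  21   3  17  12  14  15  13  13   8   6   0
  -11 -11 -11 -10]
 [-10 -10 -10 -10 -10   0 -11 -11 -10 -10 -10   2   0   1   3   2   0 -11
  -10 -11 -10 -10]
 [-11 -11 -11 -10 -10 -11 -10 -11 -10 -11 -11 -11 -11  -9 -10 -11 -11 -10
  -10 -10 -10 -10]
 [ -9  -9  -9  -8  -9  -8  -9  -9  -9  -8  -9  -8  -8  -9  -9 -10 -10  -9
  -10 -10  -9  -9]]
[[ 8  8  7  6  7  7  6  4  5  5  3  5  8 15 20 20]
 [ 8  8  7  6  7  6  6  7  7  5  3  5  7 17 21 18]
 [ 8  8  6  7  7  5  4  6  6  7  5  6 10 17 19 18]
 [ 8  8  7  7  5  3  5  6  7  7  7 10 17 19 17 18]
 [ 7  7  7  4  3  4  8 13  8  5  8 18 20 19 19 20]
 [ 7  8  6  5  3  7 33 47 24  7  7  9 15 20 20 17]
 [ 8  7  7  5  5 23 63 50 13  6  7 12 17 21 19 18]
 [ 7  8  7  5  6 41 63 23  3  6 11 17 21 20 17 18]
 [ 7  9  8  5  7 57 84 25  5  6 15 21 19 17 14 11]
 [ 7  7  7  6  8 65 90 23  7 12 18 20 16 15 14  9]
 [ 7  8  8  7  8 44 55 16 14 20 20 19 18 15 12  7]
 [ 8  8  8  6  8 21 17 15 19 17 17 18 14 13 11  7]
 [ 7  8  8  7  7 10 11 17 19 17 18 14 12 10  8  6]
 [ 8  8  8  7 11 16 20 21 16 19 17 13 10  8  8  7]]
```

View pics/t0z.png

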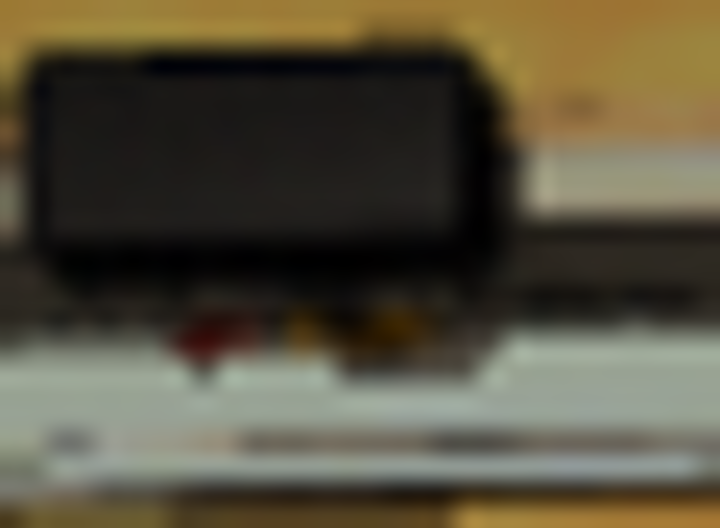

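View pics/s0z.png

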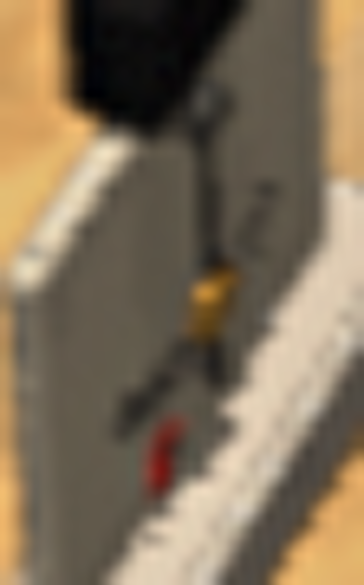

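```bash
python3 - <<'E'
from fit import *
t=cv2.imread('pics/t0.png')[:,:,::-1].astype(int);s=cv2.imread('pics/s0.png')[:,:,::-1].astype(int)
def cen(im,x0,y0,x1,y1,f):
    w=f(im[y0:y1,x0:x1]);w=np.clip(w,0,None);v,u=np.mgrid[y0:y1,x0:x1];return ((w*u).sum()/w.sum(),(w*v).sum()/w.sum())
rt=cen(t,201,242,206,246,lambda q:q[...,0]-q[...,1]-4)
rs=cen(s,261,275,266,283,lambda q:q[...,0]-q[...,1]-12)
ye=lambda q:(q[...,0]+q[...,1])/2-q[...,2]
bs=cen(s,264,264,273,274,lambda q:ye(q)-35);bt=cen(t,206,242,214,246,lambda q:q[...,1]-q[...,2]-8)
print(rt,rs,bt,bs)
p=np.array([.5214,.1962,.021,.0372]);c0,s0=np.cos(p[3]),np.sin(p[3]);Rg=np.array([[c0,-s0,0],[s0,c0,0],[0,0,1]])
for n,a,b in(('red',rs,rt),('bob',bs,bt)):
    q,e=tri(a,b);print(n,((Rg.T@(q-p[:3]))*1000).round(1),e*1000)
    for cam_,uv in(('scene',a),('top',b)):
        for X in(-8,-5,-4):
            c,d=ray(cam_,uv);c=Rg.T@(c-p[:3]);d=Rg.T@d;g=(c+d*(X/1000-c[0])/d[0])*1000;print(cam_,X,g.round(1),np.arctan2(g[1],108-g[2]).round(3))
E
```

```text
(np.float64(203.52866242038218), np.float64(243.61783439490446)) (np.float64(263.90484140233724), np.float64(279.7278797996661)) (np.float64(209.16037735849056), np.float64(243.69811320754718)) (np.float64(267.7254038179148), np.float64(267.4875183553598))
red [-4.3 19.3 30. ] 2.0665931642802815
scene -8 [-8.  28.2 41.6] 0.402
scene -5 [-5.  22.7 34.3] 0.299
scene -4 [-4.  20.9 31.8] 0.268
top -8 [-8.  15.7 56.1] 0.294
top -5 [-5.  19.3 27.6] 0.235
top -4 [-4.  20.5 18. ] 0.224
bob [-7.5  2.1 58.3] 2.7462106016686714
scene -8 [-8.   6.  62.8] 0.132
scene -5 [-5.   0.4 55.6] 0.007
scene -4 [-4.  -1.5 53.2] -0.027
top -8 [-8.   2.5 50.8] 0.044
top -5 [-5.   5.8 22.2] 0.067
top -4 [-4.   6.9 12.6] 0.072
```

```bash
python3 -m handwheel '[[[0,0.001,-0.0001,0,0],[0,0.001,-0.0001,0,0],[0,0.001,-0.0001,0,0],[0,0.001,-0.0001,0,0],[0,0,0,0,0],[0,0,0,0,0],[0,0,0,0,0],[0,0,0,0,0],[0,0,0,0,0],[0,0,0,0,0]]]' 20
python3 - <<'E'
from h import *
s=snap('scene','s11');crop(s,'s11g',305,130,375,220,6.5);crop(s,'s11z',320,145,352,180,16)
t=snap('top','t11');crop(t,'t11g',340,225,410,265,11)
s=env.state();print(s['t'],s['eef_pos'],s['ft_force'],s['moment'])
E
```

```text
t: 18.25
eef_pos: [0.5104, -0.1943, 0.1881]
ee_rot: [[0.002, 1.0, -0.012], [-0.003, -0.012, -1.0], [-1.0, 0.002, 0.003]]
ft_force: [-4.9, -1.1, 1.3]
width: 0.228
18.35 [ 0.51039636 -0.19424875  0.18805376] [-4.18883958 -1.26031997  2.58147907] [-0.57813919  1.38648839 -0.05578825]
```

View pics/s11g.png

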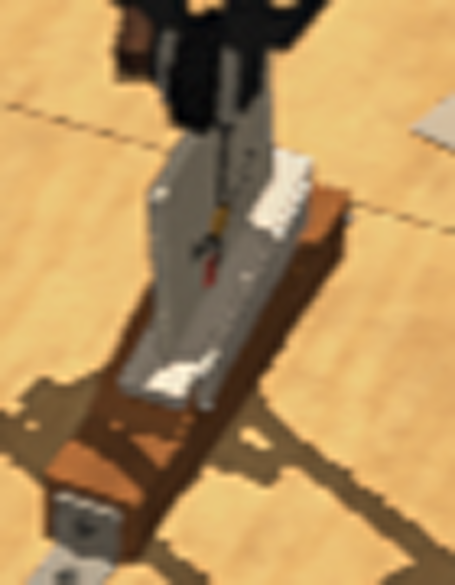

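View pics/s11z.png

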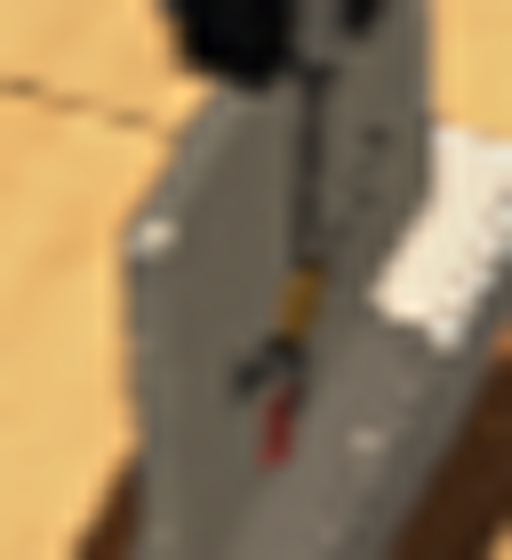

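View pics/t11g.png

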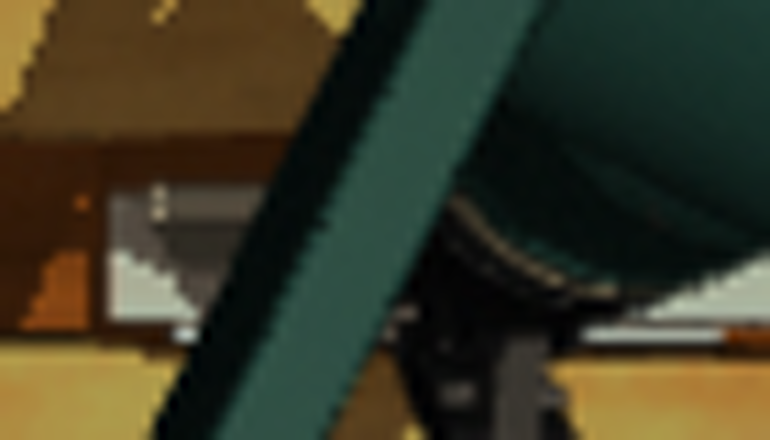

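```bash
cat > ba.py <<'E'
from fit import *
def cents(f,c,p):
    im=cv2.imread(f'pics/{f}.png')[:,:,::-1].astype(float)
    uv=proj(c,T(p,[(-5,20,32),(-5,0,55)]))
    out=[]
    for k,(u,v) in enumerate(uv):
        u0,v0=int(round(u)),int(round(v));h=5
        q=im[v0-h-1:v0+h+2,u0-h:u0+h+1];vv,uu=np.mgrid[v0-h-1:v0+h+2,u0-h:u0+h+1]
        if k==0: w=q[...,0]-1.0*q[...,1]; th=.3
        else: w=q[...,1]-q[...,2]; th=.35
        # restrict blob: connected component of max near prediction
        if k==0: w=w-np.median(w)
        else: w=w-np.median(w)
        g=w*np.exp(-((uu-u)**2+(vv-v)**2)/(2*3.0**2))
        m=(w>th*w.flat[g.argmax()]).astype(np.uint8)
        n,l=cv2.connectedComponents(m,connectivity=8);lab=l.flat[g.argmax()]
        W=np.where((l==lab),w,0);out.append(((W*uu).sum()/W.sum(),(W*vv).sum()/W.sum(),int((l==lab).sum()),w.max()))
    return out,uv
E
python3 - <<'E'
from ba import *
imgs=[('s0',(.5214,.1962,.021,.0372)),('s1',(.5214,.1962,.021,.0372)),('s2',(.5214,.1962,.021,.0372)),('s3',(.521,.1962,.022,.04)),('s4',(.521,.1962,.132,.041)),('s5',(.501,-.229,.102,-.011)),('s6',(.501,-.229,.075,-.011)),('s7',(.5075,-.229,.075,-.011)),('s8',(.5075,-.229,.07,-.011))]
for f,p in imgs:
    o,uv=cents(f,'scene',p);print(f,np.array(o).round(1).tolist(),uv.round(1).tolist())
E
```

```text
s0 [[263.8, 279.7, 12.0, 82.0], [267.7, 267.5, 10.0, 61.0]] [[264.4, 279.5], [267.8, 267.5]]
s1 [[263.8, 279.8, 12.0, 79.0], [267.6, 268.0, 15.0, 34.0]] [[264.4, 279.5], [267.8, 267.5]]
s2 [[263.8, 279.8, 12.0, 80.0], [267.6, 268.0, 15.0, 35.0]] [[264.4, 279.5], [267.8, 267.5]]
s3 [[264.6, 280.1, 12.0, 72.0], [268.4, 268.2, 14.0, 33.0]] [[264.6, 279.3], [267.9, 267.3]]
s4 [[262.6, 248.2, 13.0, 79.0], [266.6, 235.4, 18.0, 36.0]] [[263.0, 248.0], [266.5, 235.1]]
s5 [[341.4, 160.1, 15.0, 45.0], [345.1, 149.5, 10.0, 30.0]] [[341.5, 159.5], [344.8, 149.1]]
s6 [[340.9, 168.4, 10.0, 57.0], [344.6, 158.1, 9.0, 32.0]] [[340.9, 167.1], [344.2, 156.8]]
s7 [[338.6, 166.9, 12.0, 48.0], [342.0, 156.9, 10.0, 33.0]] [[338.8, 166.5], [342.0, 156.2]]
s8 [[338.5, 168.2, 11.0, 42.0], [341.9, 158.2, 10.0, 31.0]] [[338.7, 167.8], [341.9, 157.6]]
```

```bash
python3 - <<'E'
from ba import *
imgs=[('s0',(.5214,.1962,.021,.0372)),('s2',(.5214,.1962,.021,.0372)),('s3',(.521,.1962,.022,.04)),('s4',(.521,.1962,.132,.041)),('s5',(.501,-.229,.102,-.011)),('s6',(.501,-.229,.075,-.011)),('s7',(.5075,-.229,.075,-.011)),('s8',(.5075,-.229,.07,-.011))]
D=[]
for f,p in imgs:
    o,_=cents(f,'scene',p);o=np.array(o);D.append(o[0,:2]-o[1,:2])
D=np.array(D)
def model(q,Xb):
    m,r,dX,zb=q;P=[(Xb+dX,r*np.sin(m),108-r*np.cos(m)),(Xb,0,zb)]
    return np.array([np.subtract(*proj('scene',T(p,P))) for _,p in imgs])
for Xb in(-5,-7):
  for fix in(None,-1,0,.5,1,2,3):
    if fix is None:
        r=least_squares(lambda q:np.r_[(model(q,Xb)-D).ravel()/.25,(q[1]-77)/4,(q[3]-54)/4],[.25,77,0,54])
        J=np.linalg.inv(r.jac.T@r.jac);print(Xb,r.x.round(3),np.sqrt(np.diag(J)).round(3),r.cost);
    else:
        r=least_squares(lambda q:np.r_[(model([q[0],q[1],fix,q[2]],Xb)-D).ravel()/.25],[.25,77,54]);print(Xb,fix,r.x.round(3),r.cost)
print(D.round(2).tolist())
E
```

```text
-5 [ 0.268 78.182  0.789 55.151] [0.021 2.839 0.638 2.91 ] 2.903669055334037
-5 -1 [ 4.50000e-02  6.96685e+02 -5.64837e+02] 3.560906288552591
-5 0 [ 7.90000e-02  3.15240e+02 -1.83092e+02] 3.0200507280410034Traceback (most recent call last):
  File "<stdin>", line 16, in <module>
    return func(*args, **kwargs)
    result = trf(vector_fun.fun, vector_fun.jac, x0, f0, J0, lb, ub, ftol, xtol,
                 gtol, max_nfev, x_scale, loss_function, tr_solver,
                 tr_options.copy(), verbose, callback=callback_wrapped)
    return trf_no_bounds(
        fun, jac, x0, f0, J0, ftol, xtol, gtol, max_nfev, x_scale,
        loss_function, tr_solver, tr_options, verbose, callback=callback)
    f_new = fun(x_new)
    self._update_fun()
    ~~~~~~~~~~~~~~~~^^
    self.f = self.fun_wrapped(xp_copy(self.x))
             ~~~~~~~~~~~~~~~~^^^^^^^^^^^^^^^^^
    return np.atleast_1d(self.fun(x))
                         ~~~~~~~~^^^
    return self.f(x, *self.args, **self.kwargs)
           ~~~~~~^^^^^^^^^^^^^^^^^^^^^^^^^^^^^^
  File "<stdin>", line 16, in <lambda>
  File "<stdin>", line 9, in model
  File "h.py", line 7, in proj
    K,r,t=cam(n);return cv2.projectPoints(np.array(P,float).reshape(-1,1,3),r,t,K,None)[0].reshape(-1,2)
          ~~~^^^
  File "h.py", line 4, in cam
    p=env.camera_params(n);K=np.array([[p['fx'],0,p['cx']],[0,p['fy'],p['cy']],[0,0,1.]])
ValueError: time passes only in moves, steps and waits
```

```bash
cat > dl.py <<'E'
from ba import *
from pred import G
import sys
def red_bob(f,a,Y):
    im=cv2.imread(f'pics/{f}.png')[:,:,::-1].astype(float)
    uv=proj('scene',G(a,Y,[(-4.2,78.2*np.sin(.268),108-78.2*np.cos(.268)),(-5,-52.8*np.sin(a),108-52.8*np.cos(a))]));out=[]
    for k,(u,v) in enumerate(uv):
        u0,v0=int(round(u)),int(round(v));h=5
        q=im[v0-h-1:v0+h+2,u0-h:u0+h+1];vv,uu=np.mgrid[v0-h-1:v0+h+2,u0-h:u0+h+1]
        w=q[...,0]-q[...,1] if k==0 else q[...,1]-q[...,2]
        w=w-np.median(w);g=w*np.exp(-((uu-u)**2+(vv-v)**2)/18.);i=g.argmax()
        m=(w>(.3,.35)[k]*w.flat[i]).astype(np.uint8);n,l=cv2.connectedComponents(m);W=np.where(l==l.flat[i],w,0)
        out.append([(W*uu).sum()/W.sum(),(W*vv).sum()/W.sum(),(W>0).sum()])
    return np.array(out)
def pr(a,Y,m=.268,r=78.2,dX=.8):
    return proj('scene',G(a,Y,[(-5+dX,r*np.sin(m),108-r*np.cos(m)),(-5,-52.8*np.sin(a),108-52.8*np.cos(a))]))
def est(f,a0,Y):
    o=red_bob(f,a0,Y)
    d=o[0,:2]-o[1,:2]
    res=[]
    for dX,m in((.8,.268),(.0,.29),(1.6,.246)):
        k=least_squares(lambda q:(np.subtract(*pr(q[0],Y,m,q[1],dX))-d).tolist()+[(q[1]-78.2)/6],[a0,78.2]);res.append((dX,(k.x[0]+m).round(3),k.x.round(3).tolist()))
    return o.round(1).tolist(),d.round(2),res
E
python3 - <<'E'
from dl import *
for f,a,Y in(('s8',0,-.0005),('s9',-.13,.0185),('s10',-.2,.0305),('s11',-.23,.0345)):print(f,*est(f,a,Y))
E
```

```text
s8 [[338.5, 168.2, 11.0], [341.9, 158.2, 10.0]] [-3.43 10.  ] [(0.8, np.float64(0.25), [-0.018, 78.195]), (0.0, np.float64(0.273), [-0.017, 77.514]), (1.6, np.float64(0.228), [-0.018, 78.878])]
s9 [[337.7, 169.8, 12.0], [339.8, 161.1, 11.0]] [-2.15  8.67] [(0.8, np.float64(0.125), [-0.143, 78.113]), (0.0, np.float64(0.144), [-0.146, 77.37]), (1.6, np.float64(0.107), [-0.139, 78.851])]
s10 [[337.1, 171.0, 10.0], [338.5, 163.0, 13.0]] [-1.41  8.  ] [(0.8, np.float64(0.06), [-0.208, 78.526]), (0.0, np.float64(0.076), [-0.214, 77.77]), (1.6, np.float64(0.044), [-0.202, 79.275])]
s11 [[336.6, 171.5, 9.0], [338.1, 163.4, 10.0]] [-1.48  8.08] [(0.8, np.float64(0.066), [-0.202, 78.498]), (0.0, np.float64(0.083), [-0.207, 77.743]), (1.6, np.float64(0.051), [-0.195, 79.247])]
```

```bash
python3 - <<'E'
from pred import *
for f in('s9','s10','s11'):
    im=cv2.imread(f'pics/{f}.png')[:,:,::-1];crop(im,f+'b',315,135,365,200,9)
for a in(-.18,-.22,-.26):
    uv=proj('scene',G(a,.0345,[(-15,75,12),(15,75,12),(-15,75,0),(-15,-75,12),(15,-75,12),(-19,60,-14),(-19,60,0),(-4,60,100)]));print(a,((uv-[315,135]+.5)*9-.5).round(0).astype(int).tolist())
E
```

```text
-0.18 [[160, 511], [72, 483], [160, 536], [346, 190], [261, 165], [192, 534], [191, 506], [140, 277]]
-0.22 [[167, 504], [79, 476], [168, 527], [352, 171], [267, 147], [200, 524], [199, 496], [143, 277]]
-0.26 [[174, 495], [87, 467], [176, 517], [358, 152], [273, 128], [208, 511], [206, 486], [145, 275]]
```

View pics/s11b.png

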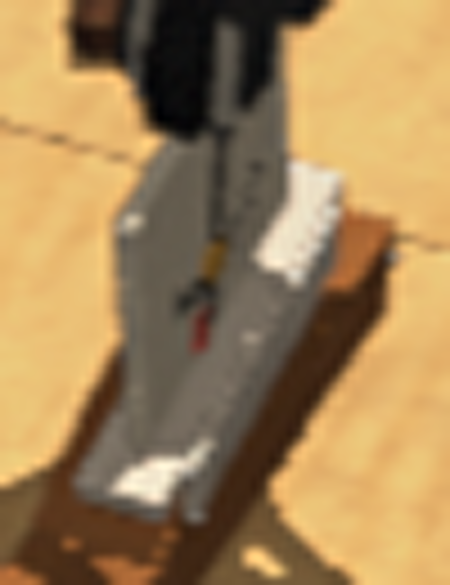

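View pics/s10b.png

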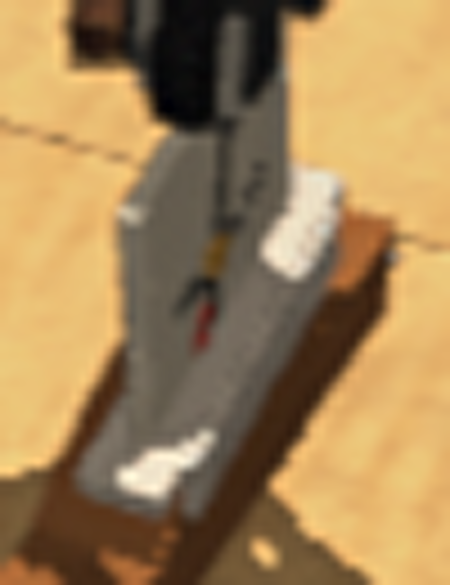

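```bash
python3 -m handwheel '[[[0,0,-0.001,0,0],[0,0.0005,-0.001,0,0],[0,0.001,-0.001,0,0],[0,0.001,0,0,0],[0,0.001,0,0,0],[0,0.001,0,0,0],[0,0.001,0,0,0],[0,0.0005,0,0,0],[0,0,0,0,0],[0,0,0,0,0]]]' 20
cat > look.py <<'E'
from dl import *
f=sys.argv[1];a=float(sys.argv[2])
s=snap('scene',f);crop(s,f+'b',315,135,365,200,9)
q=env.state();Y=q['eef_pos'][1]+.2285;Z=q['eef_pos'][2]-.1896+.257
R=np.hypot(Y,Z);k=np.arccos(min(1,.257/R));print(q['t'],q['eef_pos'],q['ft_force'],q['moment'],'kin a',-(np.arctan2(Y,Z)+k),-(np.arctan2(Y,Z)-k))
print(*est(f,a,Y))
E
python3 look.py s12 -.24
```

```text
t: 19.18
eef_pos: [0.5109, -0.1888, 0.1875]
ee_rot: [[0.005, 1.0, -0.012], [-0.006, -0.012, -1.0], [-1.0, 0.005, 0.005]]
ft_force: [-6.3, -1.5, 10.0]
width: 0.234
19.2333 [ 0.51088742 -0.18883624  0.18752117] [-6.25589733 -2.32054046  9.3228609 ] [-0.66501761  1.75726611 -0.02455497] kin a -0.24191772271829787 -0.06679149001862567
[[336.5, 172.1, 10.0], [337.5, 164.2, 9.0]] [-0.96  7.86] [(0.8, np.float64(0.029), [-0.239, 79.273]), (0.0, np.float64(0.044), [-0.246, 78.519]), (1.6, np.float64(0.014), [-0.232, 80.022])]
```

View pics/s12b.png

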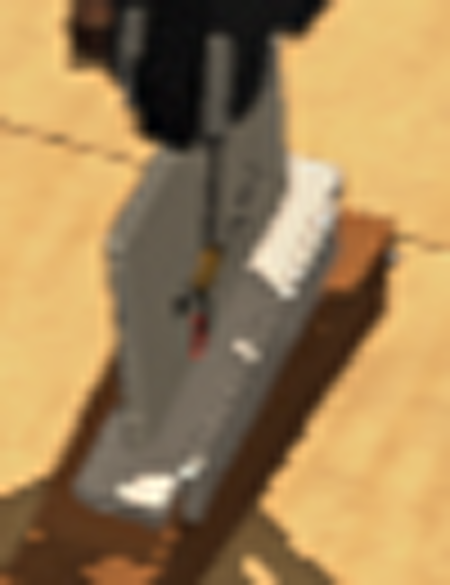

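```bash
python3 -m handwheel '[[[0,0.0005,0,0,0],[0,0.0005,0,0,0],[0,0.0005,0,0,0],[0,0.0005,0,0,0],[0,0.0005,0,0,0],[0,0,0,0,0],[0,0,0,0,0],[0,0,0,0,0],[0,0,0,0,0],[0,0,0,0,0]]]' 20
python3 -m handwheel '[[[0,0,0,0,0],[0,0,0,0,0],[0,0,0,0,0],[0,0,0,0,0],[0,0,0,0,0],[0,0,0,0,0],[0,0,0,0,0],[0,0,0,0,0],[0,0,0,0,0],[0,0,0,0,0]]]' 20
python3 look.py s13 -.25; python3 -c "
from h import *
s=cv2.imread('pics/s13.png')[:,:,::-1];crop(s,'s13z',320,145,352,180,16);snap('top','t13')"
```

```text
t: 20.07
eef_pos: [0.5109, -0.1863, 0.1873]
ee_rot: [[0.005, 1.0, -0.012], [-0.005, -0.012, -1.0], [-1.0, 0.005, 0.005]]
ft_force: [-6.2, -2.1, 7.9]
width: 0.231
t: 20.9
eef_pos: [0.5109, -0.1863, 0.1873]
ee_rot: [[0.005, 1.0, -0.012], [-0.005, -0.012, -1.0], [-1.0, 0.005, 0.005]]
ft_force: [-6.6, -2.5, 7.7]
width: 0.23
20.95 [ 0.51085497 -0.18629576  0.18727296] [-6.36274495 -2.23361276  7.81903998] [-0.73722848  1.77028639 -0.05495992] kin a -0.2585011734741527 -0.06995246293710042
[[336.5, 172.1, 10.0], [337.1, 164.8, 12.0]] [-0.62  7.28] [(0.8, np.float64(-0.004), [-0.272, 79.047]), (0.0, np.float64(0.01), [-0.28, 78.286]), (1.6, np.float64(-0.018), [-0.264, 79.802])]
```

View pics/s13z.png

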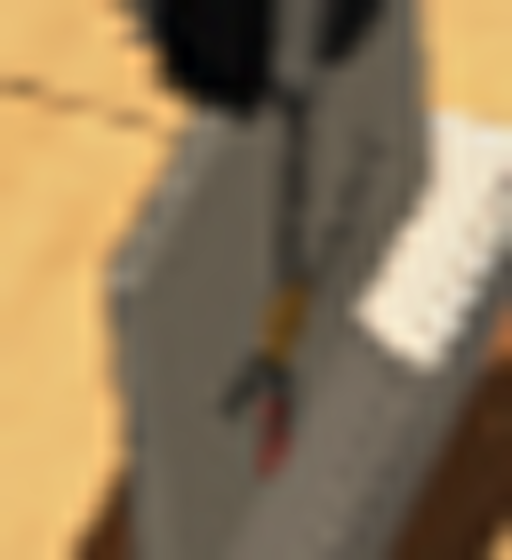

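View pics/t13.png

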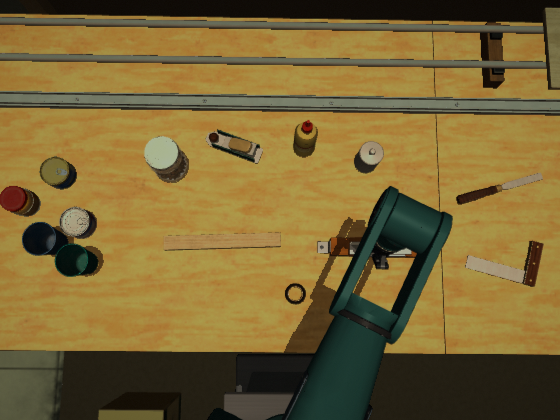

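```bash
python3 -c "
from plant import env
s=env.state();print(s['t'],s['eef_pos'],s['ft_force'],s['width']);print(env.close_job())"
```

```text
21.0 [ 0.51086261 -0.18630385  0.18724759] [-5.93064448 -2.1449067   8.88351609] 0.23365226605998593
the job is handed in; nothing more can be done
None
```

I gripped the gauge by its black block and set it level on the crown with the lip pressed against the stud's front face. I then rocked it by dragging the grip along +y under a light downward push, and handed it in at t = 21 s while still holding it. No verdict came back.

Last checks before handing in:

- **Contact:** the wrist read about 8–9 N upward and 6 N of lip pressure toward the stud. The fingers stood at 0.23 of full opening, which matches the 20 mm block. I never measured the lip gap directly; that it is flush is inferred from the push force and the earlier level pictures.
- **Tilt:** the arm position gives -0.259 rad and the picture gives -0.272 rad.
- **Red mark:** the last scene picture puts the pointer within about 0.02 rad of the mark, inside the 0.05 rad allowed.
- **Bystanders:** the last top picture shows all five where they started.

The measurements did not fully agree:

- **Mark angle:** it came out at about 0.27 rad from the scene camera but about 0.245 rad from the top camera. I aimed between the two. The arm hid the mark from the top camera at the end, so the final reading rests on one view.
- **Slip while rocking:** during one 4 mm step the base slid instead of rolling. I pressed harder, and it rolled again.

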